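# Lay the spice jar in the pull-out tray and push the tray home

## Task

Put the green-capped spice jar away: lay it gently on its side in the empty front cradle of the wooden spice tray, its cap pointing the same way as the cap of the jar already lying there, and let go only once it rests on the dowels (do not drop it in or press it down hard). Then push the loaded tray along its runners until it is fully home against the rear stop, both jars still lying in their cradles. Leave the black-capped spice jar and the tin standing where they are.

Things in the scene. Friction and masses are not known exactly. Their poses are not given: they have to be found in the camera images.
- green_jar: Glass spice jar with green cap and green label, loose, standing upright at the start. 106 mm tall, round: body 44 mm diameter to z = 85 mm, cap 45 mm diameter from 85 to 106 mm, about 0.11 kg. Origin: centre of its underside; z runs along the jar to the cap.
- jar_mid (a point): Point on the green-capped jar's axis half way up, 53 mm above its underside.
- jar_cap (a point): Centre of the top of the green cap, on the jar's axis, 106 mm above its underside.
- tray: Loose pale wooden tray, 162 (x) by 136 (y) mm, 0.45 kg, drawn 60 to 85 mm out of its runners. Origin: centre of its underside; x points into the runners (away from the robot), y left, z up. Floor 6 mm thick; side walls 32 mm high, inner faces at y = +-60 mm. Front cradle (empty) at x = -25 mm, rear cradle (lying jar) at x = +49 mm. Side flanges run in the runners' slots.
- cradle (a point): Where the middle of the green-capped jar's axis is when it lies centred in the front cradle: tray x = -25, y = 0, z = 40 mm; axes as the tray's. Each cradle is two 10 mm round dowels along y from wall to wall, axes 14 mm either side of its middle line at z = 17 mm. The jar has 7 mm of play lengthwise either way between the side walls.
- tray_front (a point): Middle of the tray's front face (tray x = -81 mm), 15 mm above its underside; the front wall is 8 mm thick and 30 mm high. A place to push.
- runners: Fixed wooden runners: two slotted rails 162 mm long, 24 mm high, 172 mm over their outsides, joined at the far end by a stop bar. Origin: centre between the rails, on the worktop; x points along them away from the robot. The tray is fully home when its origin coincides with this one (front flush with the rail ends, back against the stop).
- lying_jar: Brown-capped spice jar, 41 mm diameter, 105 mm long, loose, lying in the tray's rear cradle with its cap toward the tray's -y. Origin: centre of its underside; z runs along the jar to its cap. Its top is 59 mm above the worktop.
- blue_label_jar: Spice jar with black cap and dark blue label, 41 mm diameter, 105 mm tall, loose, standing near the jar. Origin: centre of its underside. Leave it alone.
- tin: Closed food tin, 58 mm diameter, 72 mm tall, loose, standing left of the tray. Origin: centre of its underside. Leave it alone.
Mind the look-alikes: they are no part of the job. Leave any purple or yellow look-alike of the lying_jar alone.

How it is judged:
By the outcome, as a careful person would: the job done as asked, in the order asked, and still so for the second after the job is handed in, with the robot touching nothing.
It also fails if it takes over 64 s, if anything falls off the work surface, if the arm or the gripper's body presses on something with over 40 N, if the wrist force passes 120 N, or if a joint passes its speed limit or range.

## Robot

A 6-joint arm with a two-finger parallel gripper is mounted at the origin on a cart in front of the work surface, level with it; the furniture and walls round the work are solid. World frame = base frame: x ahead of the robot, y to its left, z up, the work surface at z = 0. Lengths are in mm, angles in rad, forces in N, time in s.
With the tool pointing down it reaches from about 400 to 825 mm from the base axis. Payload 7 kg.
Tool frame: the origin (TCP) lies on the front face of the gripper's body, between the roots of the fingers; the fingertips stand 66 mm ahead of it and the grasp point (between the pads) lies bot.grasp_offset ahead of it (bot.grasp_offset is the distance from the TCP to the grasp point, in mm); z points along the fingers, y is the line along which they close (so a half turn about z gives the same grasp; the last joint's range is limited). The gripper opens to 88 mm and grips with 3 to 60 N. Pads are 19 mm wide; open, the fingers measure 130 mm over their backs; the gripper's body (78 mm by 193 mm) begins 47 mm behind the grasp point.
Start: joints at [1.539, 0.359, 0.012, 0, -1.224, -0.288], TCP at [212.213, 640.751, 292.161] pointing down, gripper open.
Joint ranges: [-3.07, 3.07], [-1.43, 2.12], [-1.02, 1.25], [-3.03, 1.67], [-3.05, -0], [-3.03, 3.03]. Speed limits (rad/s): [2.39, 2.39, 3.01, 3.14, 3.14, 3.14].

## Interface

Orientations are given as a rotation vector (axis times angle).
In Python, from station import bot gives the robot as it stands.
- The arm moves only by the shell command python3 -m jog 'ROWS' [OPENING] [FORCE]. ROWS is JSON, a list that holds one entry, the list of rows, each a list of 6 numbers: the shift along the tool's x, y, z in units of 0.025 m (1.0 is 0.025 m), then the turn, a rotation vector about the tool's x, y, z in units of 0.15 rad (1.0 is 0.15 rad). In form: [[[x, y, z, ax, ay, az], ...]]. A call has 1 to 8 rows; each row shifts and turns the commanded pose from where the row before left it, along the tool's axes as they then stand; what a row does not reach is not made up. A row lasts 1/8 s, in which the tool goes at most 62.5 mm and 10.7 degrees, less where a joint would pass 70% of its speed; a pose out of reach is approached as far as the arm can. A call with a number of a shift or a turn outside -1 to 1 is refused whole. A call with a gripper value outside its range is refused whole. OPENING is the opening, from 0 (shut) to 1 (fully open), set as the call begins (- or left out, the last holds). The fingers move at their own pace and stop on an object; FORCE is the grip in N (left out, the last holds). Time passes only in rows, so rows that do not move let the fingers close. It gives the time, the measured TCP pose, the force, the opening and the grip force at its end, in the units of the state.
- bot.get_state(): the state, without advancing time (a new reading comes with each control period).
- bot.read_camera(name): name is "scene" or "top"; returns the picture (400x640x3 uint8, blue, green, red); there is no depth.
- bot.get_calibration(name): a dict with "intrinsics" (3x3 intrinsics, pixels), "T" (4x4, takes a point from camera to world coordinates). Camera axes: x right, y down, z forward; pixel columns grow to the right and rows downward; lengths in mm; the calibration is good to about 2 mm. A picture is of the moment at which its call begins. get_calibration takes no time and is no camera call.
- bot.job_done(): hands the job in; it is judged then, once.
Trained networks look in the newest picture that a camera, given by its name, has taken for a name from the list of things; names that differ only in an ending like _2 or _b are one class to them, and where a whole thing is asked for, a point or a joint stands for the part that bears it (a point fixed in the world has none). Each returns a list of dicts, best first, with "p" (0 to 1); they miss things now and then, are a little off and sometimes report something else, mostly with a low value. They report only what shows in the picture. A call takes as long as a camera call. They do not tell look-alikes from the thing itself.
- bot.find_in(camera, name): "pixel" ([column, row] in pixels, amid what is visible of it).
- bot.outline_of(camera, name): "region" (400x640 bool, what is visible of it) and "pixel" ([column, row] in pixels, amid what is visible of it).
The state is a dict: "time_s": time; "qpos": joint angles; "qd": joint speeds; "effort": joint torques, N m; "ee_pos": TCP position; "tool_rot": TCP orientation; "contact_force": force on the tool from outside, world axes, zero at the start; "ft_torque": the same for the moment, N m; "grip_width": finger opening in mm; "finger_force": force on a finger pad.
Only numpy, scipy, OpenCV 4.12 (cv2) and the standard library are available. Lean on these libraries where they do the work, as an engineer would, in place of code of your own. Each camera call takes 0.05 s, during which the arm holds its last target. There are 200 camera calls.

## Working session

There is one attempt and no reset: what is moved stays moved. The work goes in short steps, Python scripts to look and compute and a shell command to move; the robot and the scene stay as the last step left them, time stands still between calls to the robot, and variables do not carry over. Pictures are saved under pics/ and viewed, at most 10 in all, crops included, and the job is handed in when it is done.

```bash
mkdir -p pics; ls
python3 - <<'E'
from station import bot
import cv2,numpy as np
s=bot.get_state();print(s,bot.grasp_offset)
for c in("scene","top"):
    cv2.imwrite(f"pics/{c}0.png",bot.read_camera(c))
    k=bot.get_calibration(c);print(c,np.round(k["intrinsics"],1).tolist(),np.round(k["T"],3).tolist())
    for n in("green_jar","jar_cap","tray","cradle","tray_front","runners","lying_jar","blue_label_jar","tin"):
        print(n,[(np.round(d["pixel"]).tolist(),round(d["p"],2)) for d in bot.find_in(c,n)][:3])
E
```

```text
pics
{'time_s': 0.0, 'qpos': array([ 1.53909525e+00,  3.59402250e-01,  1.10492568e-02, -3.61388571e-04,
       -1.22410297e+00, -2.88139435e-01]), 'qd': array([-4.08342237e-04,  3.93319702e-04, -4.23314260e-04,  1.32798001e-03,
       -3.15205056e-05, -2.47533447e-04]), 'effort': array([ 1.67765702e-04, -5.82711446e+01,  2.93071425e+01,  6.99704468e+00,
        7.23727353e-03, -1.47802734e-04]), 'ee_pos': array([212.09842247, 640.402952  , 291.20645796]), 'tool_rot': array([ 3.09980720e+00, -5.00187314e-01, -1.95898738e-04]), 'contact_force': array([-0.50812144, -0.6594212 ,  0.4743239 ]), 'ft_torque': array([ 0.0262634 , -0.01223107,  0.02583207]), 'finger_force': 0.0, 'grip_width': 87.57794235121949} 46.800000000000004
scene [[516.8, 0.0, 310.2], [0.0, 516.8, 207.1], [0.0, 0.0, 1.0]] [[-0.706, -0.537, 0.461, -448.656], [-0.708, 0.548, -0.446, 949.922], [-0.013, -0.641, -0.767, 1606.387], [0.0, 0.0, 0.0, 1.0]]
green_jar [([336.0, 184.0], 0.54)]
jar_cap [([339.0, 184.0], 0.67)]
tray [([292.0, 222.0], 0.82)]
cradle [([294.0, 220.0], 0.79)]
tray_front [([292.0, 226.0], 0.58)]
runners [([260.0, 209.0], 0.84)]
lying_jar [([279.0, 212.0], 0.62)]
blue_label_jar []
tin []
top [[516.2, 0.0, 325.2], [0.0, 516.2, 195.8], [0.0, 0.0, 1.0]] [[0.157, -0.932, 0.328, -53.954], [-0.988, -0.149, 0.048, 0.183], [0.004, -0.331, -0.944, 1654.516], [0.0, 0.0, 0.0, 1.0]]
green_jar [([385.0, 207.0], 0.53)]
jar_cap [([384.0, 208.0], 0.8)]
tray [([313.0, 197.0], 0.65)]
cradle [([309.0, 196.0], 0.97), ([306.0, 152.0], 0.58), ([459.0, 212.0], 0.29)]
tray_front [([312.0, 194.0], 0.87)]
runners [([307.0, 153.0], 0.71), ([384.0, 211.0], 0.23)]
lying_jar [([313.0, 171.0], 0.63), ([253.0, 229.0], 0.63), ([202.0, 228.0], 0.6)]
blue_label_jar []
tin [([220.0, 180.0], 0.88)]
```

Run:
```python
import cv2
a=cv2.imread("pics/scene0.png")[110:310,180:440];b=cv2.imread("pics/top0.png")[100:290,180:480]
cv2.imwrite("pics/sc.png",cv2.resize(a,None,fx=3,fy=3,interpolation=2)[:600,:780]);cv2.imwrite("pics/tc.png",cv2.resize(b,None,fx=2.6,fy=2.6,interpolation=2))
```

```text
(no output)
```

View pics/sc.png

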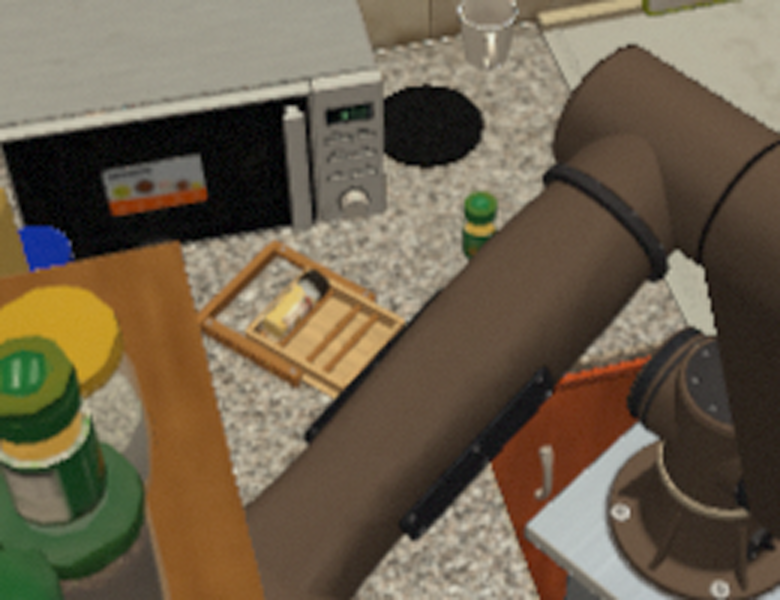

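View pics/tc.png

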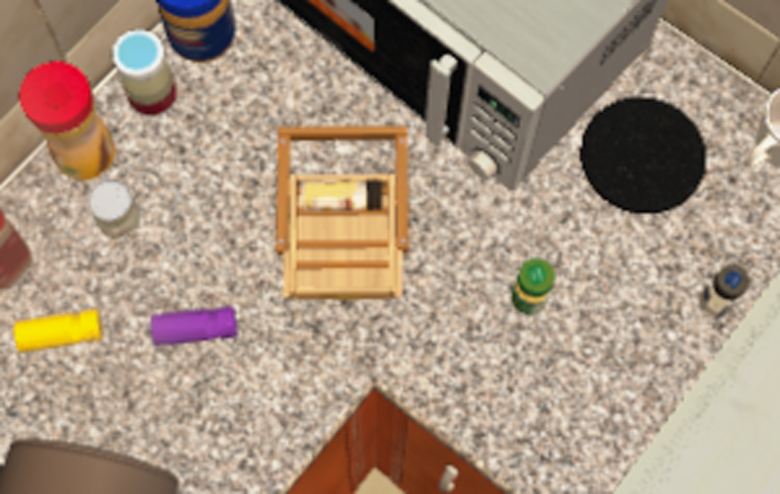

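Scene shot: green jar at about (340,184), with the arm hiding the tray's front. Top shot: green cap at (386,205), tray at (313,190) with the brown cap on the right (-y), blue-label jar at (460,209), tin at (223,180).

```bash
cat > h.py <<'E'
import numpy as np,cv2
from station import bot
from scipy.spatial.transform import Rotation as R
from scipy.optimize import least_squares
def proj(c,P):
    k=bot.get_calibration(c);T=np.linalg.inv(k["T"]);p=np.atleast_2d(P)@T[:3,:3].T+T[:3,3];q=p@np.array(k["intrinsics"]).T;return q[:,:2]/q[:,2:]
def ray(c,px):
    k=bot.get_calibration(c);T=np.array(k["T"]);d=T[:3,:3]@np.linalg.inv(k["intrinsics"])@[*px,1];return T[:3,3],d/np.linalg.norm(d)
def plane(c,px,z):
    o,d=ray(c,px);return o+d*(z-o[2])/d[2]
def tri(a,b):  # two views: point and gap
    (o,d),(p,e)=ray("scene",a),ray("top",b);s=np.linalg.lstsq(np.c_[d,-e],p-o,rcond=None)[0];u,v=o+s[0]*d,p+s[1]*e;return (u+v)/2,np.linalg.norm(u-v)
def green(c,img,box):
    x0,y0,x1,y1=box;h=cv2.cvtColor(img,cv2.COLOR_BGR2HSV)[y0:y1,x0:x1];m=((h[...,0]>38)&(h[...,0]<85)&(h[...,1]>110)).astype(np.uint8);return m
def plan(gp,Rt,n):  # rows to bring grasp point to gp with orientation Rt (matrix) in n rows
    s=bot.get_state();R0=R.from_rotvec(s["tool_rot"]);G=bot.grasp_offset
    g0=s["ee_pos"]+R0.as_matrix()[:,2]*G;Rt=R.from_matrix(Rt);w=(R0.inv()*Rt).as_rotvec()
    P,Q=s["ee_pos"],R0
    for i in range(1,n+1):
        Q2=R0*R.from_rotvec(w*i/n);P2=g0+(np.array(gp)-g0)*i/n-Q2.as_matrix()[:,2]*G
        print(np.round(np.r_[Q.as_matrix().T@(P2-P)/25,(Q.inv()*Q2).as_rotvec()/.15],2).tolist());P,Q=P2,Q2
def tool(u_az,a):  # x_tool toward azimuth u, tool z tilted a from down toward u
    u=np.array([np.cos(u_az),np.sin(u_az),0]);d=np.array([0,0,-1.]);z=d*np.cos(a)+u*np.sin(a);x=u*np.cos(a)-d*np.sin(a);return np.c_[x,np.cross(z,x),z]
E
python3 - <<'E'
from h import *
for c,b in(("scene",(325,170,352,205)),("top",(370,190,400,225))):
    m=green(c,cv2.imread(f"pics/{c}0.png"),b);ys,xs=np.where(m);print(c,m.sum(),xs.min()+b[0],xs.max()+b[0],ys.min()+b[1],ys.max()+b[1])
    print(*["".join(".#"[v] for v in r) for r in m],sep="\n")
print("cap",plane("top",(386,204),106))
f=lambda x,y,z:plane("top",(180+x/2.6,100+y/2.6),z).round(1).tolist()
for n,x,y,z in(("rFL",280,129,24),("rFR",407,129,24),("rNL",280,249,24),("rNR",407,247,24),("tNL",285,297,30),("tNR",401,297,30),("tFL",292,176,32),("tFR",396,174,32),("tin",111,195,72),("blue",733,278,105),("microcorner",512,187,0),("purpleL",152,326,0)):print(n,f(x,y,z))
E
```

```text
scene 115 335 344 174 194
...........................
...........................
...........................
...........................
..............###..........
............#######........
..........##########.......
..........##########.......
..........##########.......
..........##########.......
..........##########.......
..........##########.......
...........########........
...........#######.........
.............####..........
...........................
...........................
...........................
..........###..............
..........########.........
..........##...##..........
..........######...........
..........##..#............
..........#................
..........#................
...........................
...........................
...........................
...........................
...........................
...........................
...........................
...........................
...........................
...........................
top 167 377 392 200 219
..............................
..............................
........
[... 671 characters left out ...]
..
.......##.....................
.......##.....................
........###...................
........###...................
.........##...................
..........#...................
..............................
..............................
..............................
..............................
..............................
cap [ 486.888036   -114.44900613  106.        ]
rFL [658.5, 238.5, 24.0]
rFR [685.3, 71.9, 24.0]
rNL [492.3, 208.0, 24.0]
rNR [520.9, 46.9, 24.0]
tNL [427.9, 189.3, 30.0]
tNR [451.1, 44.2, 30.0]
tFL [591.5, 209.7, 32.0]
tFR [615.8, 76.1, 32.0]
tin [513.6, 426.2, 72.0]
blue [515.6, -352.8, 105.0]
microcorner [635.0, -77.5, 0.0]
purpleL [371.6, 353.9, 0.0]
```

```bash
python3 -m jog '[[[0,0,0,0,0,0.91],[0,0,0,0,0,0.91],[0,0,0,0,0,0.91],[0,0,0,0,0,0.91],[0,0,0,0,0,0.91],[0,0,0,0,0,0.91],[0,0,0,0,0,0.91],[0,0,0,0,0,0.91]]]'
python3 - <<'E'
from h import *
def cyl(p):
    t=np.linspace(0,2*np.pi,40);return np.array([[p[0]+22.5*np.cos(a),p[1]+22.5*np.sin(a),p[2]-dz] for dz in(0,21) for a in t])
def res(p):
    r=[]
    for c,bb in(("scene",(334.5,344.5,173.5,184.5)),("top",(378.5,392.5,199.5,213))):
        q=proj(c,cyl(p));r+=[(q[:,0].min()+q[:,0].max())/2-(bb[0]+bb[1])/2,(q[:,1].min()+q[:,1].max())/2-(bb[2]+bb[3])/2]
    return r
f=least_squares(res,[487,-114,106]);print(f.x,f.fun)
s=bot.get_state();print(s["tool_rot"],s["qpos"])
plan([470,0,210],tool(-1.407,0),30)
E
```

```text
time_s: 2.0
ee_pos: [212.2, 640.7, 292.1]
tool_rot: [2.386, -2.043, -0.0]
contact_force: [0.0, 0.2, 0.3]
grip_width: 87.6
finger_force: 0.0
[ 483.10958568 -114.94591419  102.42198112] [-0.30006277 -0.14797388  0.0629958   0.25896263]
[ 2.38620636e+00 -2.04336625e+00 -5.17886533e-07] [ 1.53910488e+00  3.58617242e-01  1.19110095e-02 -2.97227614e-05
 -1.22412439e+00 -1.38460675e+00]
[0.9, -0.21, 0.05, 0.0, -0.0, -0.0]
[0.9, -0.21, 0.05, 0.0, -0.0, -0.0]
[0.9, -0.21, 0.05, 0.0, -0.0, -0.0]
[0.9, -0.21, 0.05, 0.0, -0.0, -0.0]
[0.9, -0.21, 0.05, 0.0, -0.0, -0.0]
[0.9, -0.21, 0.05, 0.0, -0.0, -0.0]
[0.9, -0.21, 0.05, 0.0, -0.0, -0.0]
[0.9, -0.21, 0.05, 0.0, -0.0, -0.0]
[0.9, -0.21, 0.05, 0.0, -0.0, -0.0]
[0.9, -0.21, 0.05, 0.0, -0.0, -0.0]
[0.9, -0.21, 0.05, 0.0, -0.0, -0.0]
[0.9, -0.21, 0.05, 0.0, -0.0, -0.0]
[0.9, -0.2, 0.05, 0.0, -0.0, -0.0]
[0.9, -0.2, 0.05, 0.0, -0.0, -0.0]
[0.9, -0.2, 0.05, 0.0, -0.0, -0.0]
[0.9, -0.2, 0.05, 0.0, -0.0, -0.0]
[0.9, -0.2, 0.05, 0.0, -0.0, -0.0]
[0.9, -0.2, 0.05, 0.0, -0.0, -0.0]
[0.9, -0.2, 0.05, 0.0, -0.0, -0.0]
[0.9, -0.2, 0.05, 0.0, -0.0, -0.0]
[0.9, -0.2, 0.05, 0.0, -0.0, -0.0]
[0.9, -0.2, 0.05, 0.0, -0.0, -0.0]
[0.9, -0.2, 0.05, 0.0, -0.0, -0.0]
[0.9, -0.2, 0.05, 0.0, -0.0, -0.0]
[0.9, -0.2, 0.05, 0.0, -0.0, -0.0]
[0.9, -0.2, 0.05, 0.0, -0.0, -0.0]
[0.9, -0.2, 0.05, 0.0, -0.0, -0.0]
[0.9, -0.2, 0.05, 0.0, -0.0, -0.0]
[0.9, -0.2, 0.05, 0.0, -0.0, -0.0]
[0.9, -0.2, 0.05, 0.0, -0.0, -0.0]
```

```bash
python3 -m jog '[[[0.9,-0.2,0.05,0,0,0],[0.9,-0.2,0.05,0,0,0],[0.9,-0.2,0.05,0,0,0],[0.9,-0.2,0.05,0,0,0],[0.9,-0.2,0.05,0,0,0],[0.9,-0.2,0.05,0,0,0],[0.9,-0.2,0.05,0,0,0],[0.9,-0.2,0.05,0,0,0]]]' | head -2
python3 -m jog '[[[0.9,-0.2,0.05,0,0,0],[0.9,-0.2,0.05,0,0,0],[0.9,-0.2,0.05,0,0,0],[0.9,-0.2,0.05,0,0,0],[0.9,-0.2,0.05,0,0,0],[0.9,-0.2,0.05,0,0,0],[0.9,-0.2,0.05,0,0,0],[0.9,-0.2,0.05,0,0,0]]]' | head -2
python3 -m jog '[[[0.9,-0.2,0.05,0,0,0],[0.9,-0.2,0.05,0,0,0],[0.9,-0.2,0.05,0,0,0],[0.9,-0.2,0.05,0,0,0],[0.9,-0.2,0.05,0,0,0],[0.9,-0.2,0.05,0,0,0],[0.9,-0.2,0.05,0,0,0],[0.9,-0.2,0.05,0,0,0]]]' | head -2
python3 -m jog '[[[0.9,-0.2,0.05,0,0,0],[0.9,-0.2,0.05,0,0,0],[0.9,-0.2,0.05,0,0,0],[0.9,-0.2,0.05,0,0,0],[0.9,-0.2,0.05,0,0,0],[0.9,-0.2,0.05,0,0,0],[0,0,0,0,0,0]]]'
python3 - <<'E'
from h import *
a=np.radians(60);Rt=tool(-1.407,a);J=np.array([485,-115,58.])
print(bot.get_state()["qpos"]);plan(J-Rt[:,2]*105,Rt,8)
E
```

```text
time_s: 3.0
ee_pos: [280.7, 468.0, 282.1]
time_s: 4.0
ee_pos: [348.7, 296.5, 272.1]
time_s: 5.0
ee_pos: [416.4, 125.1, 262.1]
time_s: 5.88
ee_pos: [467.2, -3.6, 254.4]
tool_rot: [2.388, -2.04, -0.0]
contact_force: [-0.4, -0.5, -0.7]
grip_width: 87.9
finger_force: 0.0
[ 4.15287793e-01  4.22660394e-02 -4.84456775e-01  6.01039149e-05
 -1.04466870e+00 -2.58502369e-01]
[-0.14, 0.0, 0.5, 0.0, 0.87, -0.01]
[-0.2, 0.0, 0.51, 0.0, 0.87, -0.01]
[-0.26, 0.0, 0.51, 0.0, 0.87, -0.01]
[-0.33, 0.0, 0.51, 0.0, 0.87, -0.01]
[-0.39, 0.0, 0.49, 0.0, 0.87, -0.01]
[-0.45, 0.0, 0.47, 0.0, 0.87, -0.01]
[-0.51, 0.0, 0.44, 0.0, 0.87, -0.01]
[-0.56, 0.0, 0.4, 0.0, 0.87, -0.01]
```

```bash
python3 -m jog '[[[-0.14,0,0.5,0,0.87,0],[-0.2,0,0.5,0,0.87,0],[-0.26,0,0.5,0,0.87,0],[-0.33,0,0.5,0,0.87,0],[-0.39,0,0.5,0,0.87,0],[-0.45,0,0.47,0,0.87,0],[-0.5,0,0.44,0,0.87,0],[-0.56,0,0.4,0,0.87,0]]]' 
python3 -m jog '[[[0,0,0,0,0,0],[0,0,0,0,0,0]]]'
python3 - <<'E'
from h import *
print(bot.get_state()["qpos"])
for c in("scene","top"):
    im=bot.read_camera(c);cv2.imwrite(f"pics/{c}1.png",im)
    o=(200,180) if c=="scene" else (270,130)
    cr=im[o[1]:o[1]+110,o[0]:o[0]+(160)]
    cv2.imwrite(f"pics/{c}1c.png",cv2.resize(cr,None,fx=5,fy=5,interpolation=2))
E
```

```text
time_s: 6.88
ee_pos: [464.5, 16.9, 134.9]
tool_rot: [1.73, -1.473, 1.0]
contact_force: [0.2, 0.4, 0.7]
grip_width: 87.8
finger_force: 0.0
time_s: 7.12
ee_pos: [464.2, 16.3, 135.3]
tool_rot: [1.733, -1.477, 0.994]
contact_force: [0.1, -0.7, 0.3]
grip_width: 87.6
finger_force: 0.0
[ 0.85174912  0.48779949 -0.93159772  0.81876215 -1.14191663 -1.44275808]
```

View pics/scene1c.png

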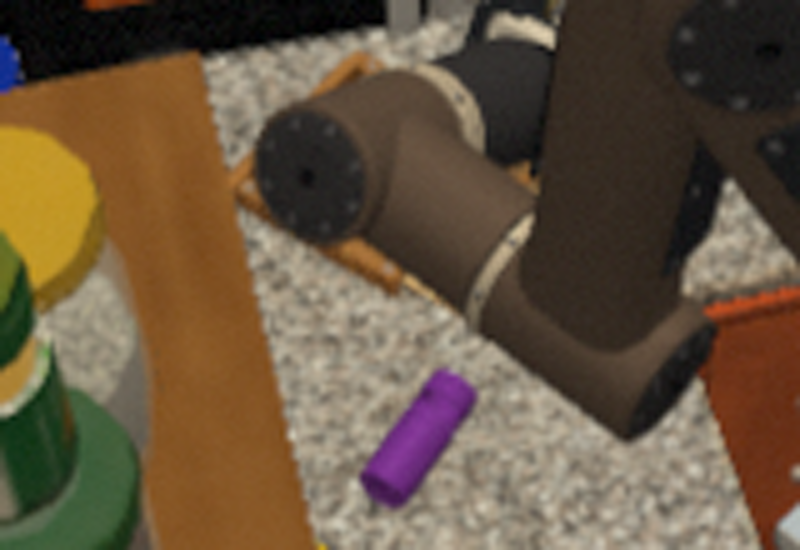

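View pics/top1c.png

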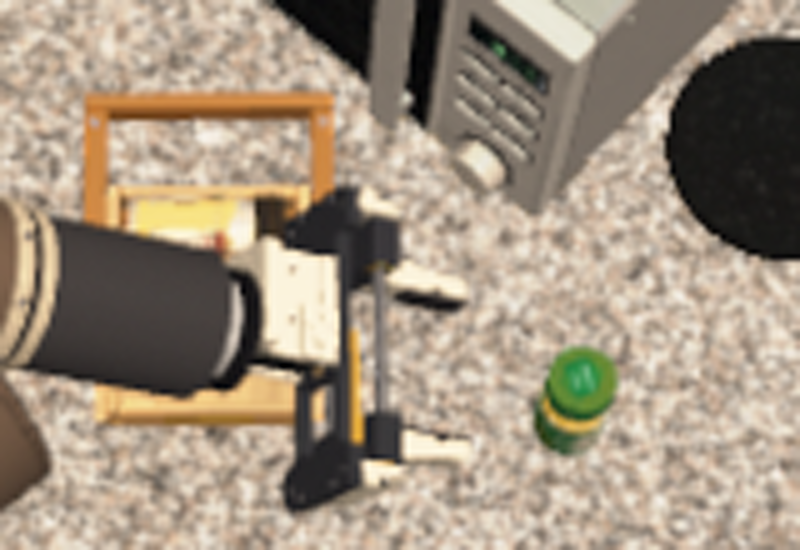

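Scene view: the wrist hides the tray, and the purple look-alike lies at about (283,267), out of the way. Top view: the open fingers straddle the line to the jar, whose cap is at (386,206). Approach next.

Run:
```python
from h import *
Rt=tool(-1.407,np.radians(60));plan([485,-115,57],Rt,6)
```

```text
[-0.01, 0.0, 0.72, 0.0, 0.01, -0.01]
[-0.01, 0.01, 0.72, 0.0, 0.01, -0.01]
[-0.01, 0.01, 0.72, 0.0, 0.01, -0.01]
[-0.01, 0.01, 0.72, 0.0, 0.01, -0.01]
[-0.01, 0.01, 0.72, 0.0, 0.01, -0.01]
[-0.01, 0.01, 0.72, 0.0, 0.01, -0.01]
```

```bash
python3 -m jog '[[[0,0,0.72,0,0,0],[0,0,0.72,0,0,0],[0,0,0.72,0,0,0],[0,0,0.72,0,0,0],[0,0,0.72,0,0,0],[0,0,0.72,0,0,0],[0,0,0,0,0,0]]]'
python3 - <<'E'
from h import *
s=bot.get_state();print(s["qpos"].round(2),s["ee_pos"]+R.from_rotvec(s["tool_rot"]).as_matrix()[:,2]*46.8)
im=bot.read_camera("top");im2=bot.read_camera("scene")
cv2.imwrite("pics/g.png",np.hstack([cv2.resize(im[160:260,320:440],(400,333)),cv2.resize(im2[130:230,290:410],(400,333))]))
E
```

```text
time_s: 8.1
ee_pos: [492.7, -67.6, 84.9]
tool_rot: [1.716, -1.485, 0.979]
contact_force: [-0.4, 0.6, 0.8]
grip_width: 87.8
finger_force: 0.0
[ 0.58  0.56 -1.02  1.14 -1.04 -1.57] [ 498.23295347 -107.64966714   61.35478485]
```

View pics/g.png

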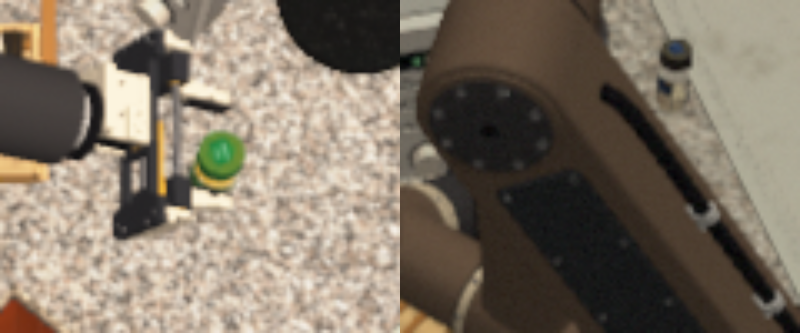

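Top view: the jar is between the fingers but sits near the lower one. The arm is at its q3 limit, which put the grasp point about 13 mm off. I'll fit a small kinematic model and choose a reachable tilt and azimuth.

```bash
cat > kin.py <<'E'
from h import *
# poses recorded (q, tcp, rotvec)
D=[([1.539,.3586,.0119,0,-1.2241,-1.3846],[212.2,640.7,292.1],[2.3862,-2.0434,0]),
([.41529,.04227,-.48446,0,-1.04467,-.2585],[467.2,-3.6,254.4],[2.388,-2.04,0]),
([.85175,.4878,-.9316,.81876,-1.14192,-1.44276],[464.2,16.3,135.3],[1.733,-1.477,.994])]
s=bot.get_state();D.append((s["qpos"],s["ee_pos"],s["tool_rot"]))
Z=lambda a:R.from_euler("z",a).as_matrix();X=lambda a:R.from_euler("x",a).as_matrix();Y=lambda a:R.from_euler("y",a).as_matrix()
def fk(q,k):
    d1,a2,a3,b,L,c=k;p=q[1]-q[2]
    A=Z(q[0]);w=A@np.array([a2*np.sin(q[1])+a3*np.cos(p)+c*np.sin(p),b,d1+a2*np.cos(q[1])-a3*np.sin(p)+c*np.cos(p)])
    F=A@Y(p)            # forearm frame: x along forearm
    H=F@X(SG[0]*q[3])@Y(-q[4])@X(SG[1]*q[5])  # tool z = H x
    t=H[:,0];M=np.c_[H@[0,np.cos(PH),np.sin(PH)],np.cross(t,H@[0,np.cos(PH),np.sin(PH)]),t]
    return w+L*t,M,w
SG=[1,1];PH=0
def fit():
    global SG,PH
    best=None
    for s1 in(1,-1):
        for s2 in(1,-1):
            for ph in np.arange(4)*np.pi/2:
                SG,PH=[s1,s2],ph
                e=sum(np.abs(fk(q,[0]*6)[1]-R.from_rotvec(r).as_matrix()).sum() for q,_,r in D)
                if best is None or e<best[0]:best=(e,[s1,s2],ph)
    e,SG,PH=best
    f=least_squares(lambda k:np.ravel([fk(q,k)[0]-p for q,p,_ in D]),[300,350,350,-190,200,0]);return e,f.x,np.abs(f.fun).max()
LO=np.array([-3.07,-1.43,-1.02,-3.03,-3.05,-3.03]);HI=np.array([3.07,2.12,1.25,1.67,0,3.03])
def ik(gp,Rt,k,q0):
    f=least_squares(lambda q:np.r_[fk(q,k)[0]+46.8*Rt[:,2]-gp,300*(fk(q,k)[1]-Rt).ravel()],np.clip(q0,LO+.01,HI-.01),bounds=(LO,HI));return f.x,np.abs(f.fun).max()
E
python3 - <<'E'
from kin import *
import kin
e,k,r=fit();print(e,k.round(1),r,kin.SG,kin.PH)
q0=D[3][0]
for az in(-80.6,-95,-110,-125):
  for a in(35,45,50,60):
    q,er=ik(np.array([485,-115,57]),tool(np.radians(az),np.radians(a)),k,q0)
    print(az,a,q.round(2),round(er,1),fk(q,k)[2].round())
T=np.array([497,120.,40])
for a in(35,45,50,60):
    q,er=ik(T,tool(np.radians(-80.6),np.radians(a-90)),k,D[1][0]);print("rel",a,q.round(2),round(er,1),fk(q,k)[2].round())
E
```

```text
0.0030321796428211456 [-1.111e+02  8.200e+02  3.999e+02 -1.822e+02  2.203e+02  8.000e-01] 45.43676854104808 [-1, -1] 3.141592653589793
-80.6 35 [ 0.48  0.37 -0.88  0.9  -0.77 -1.12] 0.0 [460.  36. 276.]
-80.6 45 [ 0.56  0.42 -0.93  1.   -0.89 -1.32] 0.0 [454.  71. 246.]
-80.6 50 [ 0.6   0.46 -0.97  1.04 -0.94 -1.41] 0.0 [452.  87. 229.]
-80.6 60 [ 0.65  0.54 -1.02  1.08 -1.05 -1.56] 2.1 [450. 114. 192.]
-95 35 [ 0.45  0.39 -0.79  0.71 -0.86 -1.13] 0.0 [498.  38. 276.]
-95 45 [ 0.51  0.45 -0.83  0.78 -0.98 -1.27] 0.0 [501.  73. 246.]
-95 50 [ 0.54  0.48 -0.84  0.81 -1.03 -1.34] 0.0 [503.  89. 229.]
-95 60 [ 0.58  0.55 -0.88  0.85 -1.13 -1.45] 0.0 [505. 115. 191.]
-110 35 [ 0.4   0.42 -0.71  0.54 -0.96 -1.18] 0.0 [537.  29. 276.]
-110 45 [ 0.45  0.48 -0.72  0.59 -1.08 -1.28] 0.0 [550.  62. 246.]
-110 50 [ 0.47  0.51 -0.73  0.62 -1.13 -1.32] 0.0 [555.  77. 229.]
-110 60 [ 0.5   0.57 -0.75  0.65 -1.24 -1.4 ] 0.0 [564. 102. 191.]
-125 35 [ 0.34  0.45 -0.63  0.39 -1.04 -1.25] 0.0 [573.  10. 276.]
-125 45 [ 0.38  0.5  -0.63  0.44 -1.17 -1.31] 0.0 [593.  40. 246.]
-125 50 [ 0.39  0.53 -0.63  0.45 -1.23 -1.34] 0.0 [602.  53. 229.]
-125 60 [ 0.42  0.6  -0.63  0.48 -1.35 -1.39] 0.0 [618.  74. 191.]
rel 35 [ 0.17  0.56 -0.82 -1.44 -0.97  1.34] 0.0 [533. -96. 193.]
rel 45 [ 0.22  0.49 -0.79 -1.35 -0.81  1.17] 0.0 [528. -66. 229.]
rel 50 [ 0.26  0.46 -0.78 -1.28 -0.73  1.07] 0.0 [525. -49. 245.]
rel 60 [ 0.34  0.41 -0.76 -1.09 -0.59  0.81] 0.0 [519. -12. 271.]
```

```bash
sed -i 's/d1,a2,a3,b,L,c=k/d1,a2,a3,b,L,c,a1,e=k/; s/np.array(\[a2\*np/np.array([a1+a2*np/; s/return w+L\*t,M,w/return w+L*t+F@X(SG[0]*q[3])@Y(-q[4])@np.array([0,0,e]),M,w/; s/\[0\]\*6/[0]*8/; s/\[300,350,350,-190,200,0\]/[300,400,350,-190,200,0,0,0]/' kin.py
python3 - <<'E'
from kin import *
import kin
e,k,r=fit();print(e,k.round(1),r,kin.SG,kin.PH)
f=[(fk(q,k)[0]-p).round(1).tolist() for q,p,_ in D];print(f)
q0=D[3][0]
for az in(-80.6,-95,-110):
  for a in(45,50,60):
    q,er=ik(np.array([485,-115,57]),tool(np.radians(az),np.radians(a)),k,q0)
    print(az,a,q.round(2),round(er,1),fk(q,k)[2].round())
T=np.array([497,120.,40])
for a in(45,50,60):
    q,er=ik(T,tool(np.radians(-80.6),np.radians(a-90)),k,D[1][0]);print("rel",a,q.round(2),round(er,1),fk(q,k)[2].round())
E
```

```text
0.0030321796428211456 [ 6.300e+00  6.377e+02  3.031e+02 -1.897e+02  2.215e+02  1.000e-01
  9.540e+01  4.140e+01] 24.022745448368326 [-1, -1] 3.141592653589793
[[-2.1, -1.4, -13.0], [-1.2, 1.8, 15.3], [0.6, 22.5, -12.5], [-2.8, -24.0, 10.1]]
-80.6 45 [ 0.52  0.46 -1.    1.11 -0.83 -1.43] 0.0 [453.  43. 276.]
-80.6 50 [ 0.56  0.5  -1.02  1.14 -0.89 -1.52] 1.0 [455.  61. 262.]
-80.6 60 [ 0.61  0.59 -1.02  1.13 -1.03 -1.6 ] 12.6 [467.  96. 234.]
-95 45 [ 0.49  0.48 -0.88  0.85 -0.91 -1.35] 0.0 [490.  46. 275.]
-95 50 [ 0.52  0.52 -0.89  0.87 -0.97 -1.41] 0.0 [494.  64. 261.]
-95 60 [ 0.57  0.61 -0.92  0.89 -1.08 -1.53] 0.0 [502.  96. 227.]
-110 45 [ 0.44  0.51 -0.76  0.62 -1.02 -1.32] 0.0 [530.  40. 275.]
-110 50 [ 0.46  0.54 -0.75  0.64 -1.08 -1.36] 0.0 [538.  57. 260.]
-110 60 [ 0.5   0.62 -0.76  0.66 -1.2  -1.43] 0.0 [552.  86. 227.]
rel 45 [ 0.3   0.53 -0.85 -1.51 -0.78  1.3 ] 0.0 [512. -41. 258.]
rel 50 [ 0.34  0.5  -0.84 -1.47 -0.69  1.22] 0.0 [506. -23. 270.]
rel 60 [ 0.42  0.45 -0.85 -1.34 -0.52  1.01] 0.0 [492.  14. 290.]
```

```bash
python3 -m jog '[[[0,0,-0.9,0,0,0],[0,0,-0.9,0,0,0],[0,0,-0.9,0,0,0],[0,0,0,0,0,0],[0,0,0,0,0,0]]]'
python3 - <<'E'
from h import *
s=bot.get_state();print(s["qpos"].round(2))
Rt=tool(np.radians(-97),np.radians(50));plan(np.array([485,-115,57])-75*Rt[:,2],Rt,3)
E
```

```text
time_s: 8.82
ee_pos: [484.3, -8.6, 117.9]
tool_rot: [1.718, -1.48, 0.98]
contact_force: [0.2, -0.3, -0.4]
grip_width: 87.9
finger_force: 0.0
[ 0.76  0.53 -0.93  0.91 -1.11 -1.46]
[0.3, -0.14, 0.05, -0.47, -0.38, 0.36]
[0.3, -0.15, 0.03, -0.47, -0.38, 0.36]
[0.3, -0.16, 0.02, -0.47, -0.38, 0.36]
```

```bash
python3 -m jog '[[[0.3,-0.14,0.04,-0.47,-0.38,0.36],[0.3,-0.15,0.03,-0.47,-0.38,0.36],[0.3,-0.16,0.02,-0.47,-0.38,0.36],[0,0,0,0,0,0],[0,0,0,0,0,0]]]'
python3 - <<'E'
from h import *
s=bot.get_state();print(s["qpos"].round(2))
Rt=tool(np.radians(-97),np.radians(50));plan(np.array([485,-115,57]),Rt,5)
E
```

```text
time_s: 9.45
ee_pos: [496.0, -23.2, 134.9]
tool_rot: [1.579, -1.786, 0.74]
contact_force: [-0.2, -0.3, 0.6]
grip_width: 87.8
finger_force: 0.0
[ 0.66  0.48 -0.74  0.64 -1.14 -1.3 ]
[-0.0, -0.0, 0.59, -0.0, -0.0, -0.0]
[-0.0, -0.0, 0.59, -0.0, -0.0, -0.0]
[-0.0, -0.0, 0.59, -0.0, -0.0, -0.0]
[-0.0, -0.0, 0.59, -0.0, -0.0, -0.0]
[-0.0, -0.0, 0.59, -0.0, -0.0, -0.0]
```

```bash
python3 -m jog '[[[0,0,0.59,0,0,0],[0,0,0.59,0,0,0],[0,0,0.59,0,0,0],[0,0,0.59,0,0,0],[0,0,0.59,0,0,0],[0,0,0,0,0,0],[0,0,0,0,0,0]]]'
python3 - <<'E'
from h import *
s=bot.get_state();print(s["qpos"].round(2),s["ee_pos"]+R.from_rotvec(s["tool_rot"]).as_matrix()[:,2]*46.8)
im=bot.read_camera("top")
cv2.imwrite("pics/g2.png",cv2.resize(im[160:260,330:430],(500,500),interpolation=2))
E
```

```text
time_s: 10.32
ee_pos: [489.9, -78.5, 87.9]
tool_rot: [1.579, -1.788, 0.74]
contact_force: [-0.2, 0.2, 0.9]
grip_width: 87.8
finger_force: 0.0
[ 0.55  0.53 -0.85  0.8  -1.   -1.4 ] [ 485.53002342 -114.11049376   57.84849783]
```

View pics/g2.png

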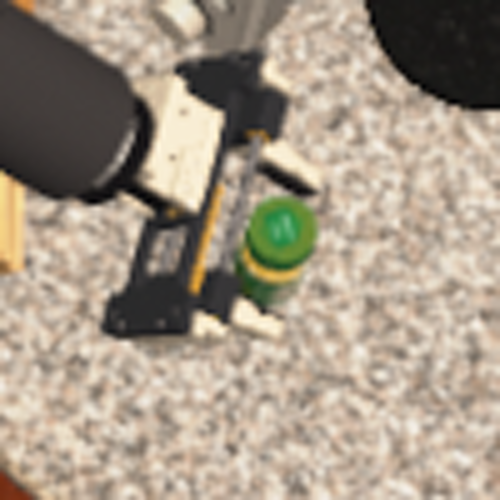

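The jar stands between the fingers: cap at about (386,205), finger tips near (388,196) and (382,224). Closing.

```bash
python3 -m jog '[[[0,0,0,0,0,0],[0,0,0,0,0,0],[0,0,0,0,0,0],[0,0,0,0,0,0]]]' 0.35 20
python3 -m jog '[[[0,0,0,0,0,0],[0,0,0,0,0,0],[0,0,0,0,0,0]]]'
```

```text
time_s: 10.88
ee_pos: [489.7, -78.4, 87.9]
tool_rot: [1.579, -1.788, 0.74]
contact_force: [-0.3, -0.7, -0.2]
grip_width: 53.2
finger_force: 0.0
time_s: 11.25
ee_pos: [489.5, -78.6, 87.9]
tool_rot: [1.579, -1.788, 0.74]
contact_force: [-0.8, -0.2, 1.5]
grip_width: 45.2
finger_force: 20.0
```

```bash
python3 -m jog '[[[0.77,0,-0.64,0,0,0],[0.77,0,-0.64,0,0,0],[0.77,0,-0.64,0,0,0],[0.77,0,-0.64,0,0,0],[0.77,0,-0.64,0,0,0],[0.77,0,-0.64,0,0,0],[0,0,0,0,0,0]]]'
python3 - <<'E'
from h import *
from scipy.ndimage import map_coordinates,gaussian_filter
im=cv2.imread("pics/top0.png");S=gaussian_filter(cv2.cvtColor(im,cv2.COLOR_BGR2HSV)[...,1].astype(float),.7)
def edges(p):
    x,y,yaw,d=p;A=R.from_euler("z",yaw).as_matrix()[:2,:2]
    E=[((-75,86,24),(75,86,24),(0,1)),((-75,-86,24),(75,-86,24),(0,-1)),((-81-d,-62,0),(-81-d,62,0),(-1,0)),
       ((-81,74,0),(-81,84,0),(-1,0)),((-81,-84,0),(-81,-74,0),(-1,0)),((-77-d,68,30),(-90,68,30),(0,1)),((-77-d,-68,30),(-90,-68,30),(0,-1))]
    for a,b,n in E:
        a,b=np.array(a,float),np.array(b,float)
        for t in np.linspace(0,1,25 if np.linalg.norm(b-a)>30 else 5):
            q=a+(b-a)*t;f=lambda v:np.r_[A@v[:2]+[x,y],v[2]]
            yield f(q),f(q+np.r_[np.array(n),0])
p=np.array([589,141,np.radians(9.3),68.])
def obs(p):
    W=list(edges(p));u=proj("top",[w[0] for w in W]);v=proj("top",[w[1] for w in W])-u;v/=np.linalg.norm(v,axis=1)[:,None]
    s=np.arange(-4,4.01,.1);P=u[:,None]+v[:,None]*s[:,None];I=map_coordinates(S,[P[...,1],P[...,0]],order=1);g=-np.gradient(I,axis=1)
    return u,v,s[g.argmax(1)],g.max(1)
for it in range(8):
    u,v,s,g=obs(p);tgt=u+v*s[:,None];
    f=least_squares(lambda p:((proj("top",[w[0] for w in edges(p)])-tgt)*v).sum(1),p,loss="soft_l1",f_scale=.5,x_scale=[1,1,.01,1]);p=f.x
print(p[0],p[1],np.degrees(p[2]),p[3]);r=f.fun
for i,j,n in((0,25,"L"),(25,50,"R"),(50,75,"front"),(75,80,"eL"),(80,85,"eR"),(85,90,"tL"),(90,95,"tR")):print(n,r[i:j].mean().round(2),r[i:j].std().round(2))
c=np.array([np.cos(p[2]),np.sin(p[2])]);l=np.array([-c[1],c[0]]);print("cradle",p[:2]+c*(-25-p[3]),"front",p[:2]+c*(-81-p[3]))
s=bot.get_state();print(s["ee_pos"],s["qpos"].round(2))
# lying jar cap pixel check
for sx in(-1,1):print("lying ends",proj("top",[[*(p[:2]+c*(49-p[3])+l*sx*52),38]]))
E
```

```text
time_s: 12.12
ee_pos: [489.9, -78.5, 239.1]
tool_rot: [1.581, -1.791, 0.741]
contact_force: [-0.1, -0.2, -1.9]
grip_width: 44.9
finger_force: 20.0Traceback (most recent call last):
  File "<stdin>", line 20, in <module>
    return func(*args, **kwargs)
    result = trf(vector_fun.fun, vector_fun.jac, x0, f0, J0, lb, ub, ftol, xtol,
                 gtol, max_nfev, x_scale, loss_function, tr_solver,
                 tr_options.copy(), verbose, callback=callback_wrapped)
    return trf_no_bounds(
        fun, jac, x0, f0, J0, ftol, xtol, gtol, max_nfev, x_scale,
        loss_function, tr_solver, tr_options, verbose, callback=callback)
    f_new = fun(x_new)
    self._update_fun()
    ~~~~~~~~~~~~~~~~^^
    self.f = self.fun_wrapped(xp_copy(self.x))
             ~~~~~~~~~~~~~~~~^^^^^^^^^^^^^^^^^
    return np.atleast_1d(self.fun(x))
                         ~~~~~~~~^^^
    return self.f(x, *self.args, **self.kwargs)
           ~~~~~~^^^^^^^^^^^^^^^^^^^^^^^^^^^^^^
  File "<stdin>", line 20, in <lambda>
ValueError: operands could not be broadcast together with shapes (95,2) (135,2)
```

```bash
cat > fit.py <<'E'
from h import *
from scipy.ndimage import map_coordinates,gaussian_filter
def trayfit(im,p=(589,141,.162,68.)):
    S=gaussian_filter(cv2.cvtColor(im,cv2.COLOR_BGR2HSV)[...,1].astype(float),.7)
    def edges(p):
        x,y,yaw,d=p;A=R.from_euler("z",yaw).as_matrix()[:2,:2]
        E=[((-75,86,24),(75,86,24),(0,1),25),((-75,-86,24),(75,-86,24),(0,-1),25),((-81-d,-62,0),(-81-d,62,0),(-1,0),25),
           ((-81,74,0),(-81,84,0),(-1,0),5),((-81,-84,0),(-81,-74,0),(-1,0),5),((-77-d,68,30),(-95,68,30),(0,1),10),((-77-d,-68,30),(-95,-68,30),(0,-1),10)]
        W=[]
        for a,b,n,m in E:
            a,b=np.array(a,float),np.array(b,float)
            for t in np.linspace(0,1,m):
                for q in(a+(b-a)*t,a+(b-a)*t+[*n,0]):W.append(np.r_[A@q[:2]+[x,y],q[2]])
        return proj("top",W).reshape(-1,2,2)
    p=np.array(p,float)
    for it in range(8):
        e=edges(p);u=e[:,0];v=e[:,1]-u;v/=np.linalg.norm(v,axis=1)[:,None]
        s=np.arange(-4,4.01,.1);P=u[:,None]+v[:,None]*s[:,None];I=map_coordinates(S,[P[...,1],P[...,0]],order=1);g=-np.gradient(I,axis=1)
        tgt=u+v*s[g.argmax(1)][:,None]
        f=least_squares(lambda p:((edges(p)[:,0]-tgt)*v).sum(1),p,loss="soft_l1",f_scale=.5,x_scale=[1,1,.01,1]);p=f.x
    r=f.fun;i=0
    for m,n in((25,"L"),(25,"R"),(25,"front"),(5,"eL"),(5,"eR"),(10,"tL"),(10,"tR")):print(n,r[i:i+m].mean().round(2),r[i:i+m].std().round(2));i+=m
    return p
E
python3 - <<'E'
from fit import *
p=trayfit(cv2.imread("pics/top0.png"))
print(p[0],p[1],np.degrees(p[2]),p[3])
c=np.array([np.cos(p[2]),np.sin(p[2])]);l=np.array([-c[1],c[0]]);C=p[:2]+c*(-25-p[3]);print("cradle",C,"front",p[:2]+c*(-81-p[3]))
for sx in(-1,1):print("lying ends",proj("top",[[*(p[:2]+c*(49-p[3])+l*sx*52),38]]))
plan([*(C+l*4.),150],tool(p[2]-np.pi/2,np.radians(-40)),16)
E
```

```text
L 0.06 0.47
R 0.1 0.36
front -0.04 0.32
eL -0.48 1.09
eR 0.14 0.36
tL -2.3 0.65
tR -2.76 0.33
591.1933706634228 143.99784762223132 9.061561829802327 64.15094362152928
cradle [503.15505859 129.95696601] front [447.85395604 121.13721226]
lying ends [[326.750539   174.12812283]]
lying ends [[295.87212224 174.09781207]]
[-0.33, 0.04, -0.37, 0.01, -0.65, -0.13]
[-0.37, 0.02, -0.32, 0.01, -0.65, -0.13]
[-0.39, 0.01, -0.26, 0.01, -0.65, -0.13]
[-0.42, 0.0, -0.21, 0.01, -0.65, -0.13]
[-0.44, -0.01, -0.15, 0.01, -0.65, -0.13]
[-0.45, -0.02, -0.09, 0.01, -0.65, -0.13]
[-0.45, -0.04, -0.02, 0.01, -0.65, -0.13]
[-0.45, -0.05, 0.04, 0.01, -0.65, -0.13]
[-0.45, -0.06, 0.1, 0.01, -0.65, -0.13]
[-0.43, -0.07, 0.16, 0.01, -0.65, -0.13]
[-0.42, -0.08, 0.22, 0.01, -0.65, -0.13]
[-0.39, -0.09, 0.28, 0.01, -0.65, -0.13]
[-0.36, -0.1, 0.33, 0.01, -0.65, -0.13]
[-0.32, -0.11, 0.38, 0.01, -0.65, -0.13]
[-0.28, -0.12, 0.43, 0.01, -0.65, -0.13]
[-0.24, -0.13, 0.47, 0.01, -0.65, -0.13]
```

```bash
python3 -m jog '[[[-0.33,0.04,-0.37,0,-0.65,-0.13],[-0.37,0.02,-0.32,0,-0.65,-0.13],[-0.39,0.01,-0.26,0,-0.65,-0.13],[-0.42,0,-0.21,0,-0.65,-0.13],[-0.44,-0.01,-0.15,0,-0.65,-0.13],[-0.45,-0.02,-0.09,0,-0.65,-0.13],[-0.45,-0.04,-0.02,0,-0.65,-0.13],[-0.45,-0.05,0.04,0,-0.65,-0.13]]]'
python3 -m jog '[[[-0.45,-0.06,0.1,0,-0.65,-0.13],[-0.43,-0.07,0.16,0,-0.65,-0.13],[-0.42,-0.08,0.22,0,-0.65,-0.13],[-0.39,-0.09,0.28,0,-0.65,-0.13],[-0.36,-0.1,0.33,0,-0.65,-0.13],[-0.32,-0.11,0.38,0,-0.65,-0.13],[-0.28,-0.12,0.43,0,-0.65,-0.13],[-0.24,-0.13,0.47,0,-0.65,-0.13]]]'
python3 - <<'E'
from fit import *
s=bot.get_state();print(s["qpos"].round(2))
im0=cv2.imread("pics/top0.png");p=[591.2,144,np.radians(9.06),64.15]
c=np.array([np.cos(p[2]),np.sin(p[2])]);l=np.array([-c[1],c[0]])
f=lambda x,y,z:proj("top",[[*(p[:2]+c*(x-p[3])+l*y),z]])[0].round(1).tolist()
print("dowel tops",[f(x,0,22) for x in(-39,-11)],"rear",f(49,0,59))
g=cv2.cvtColor(im0,cv2.COLOR_BGR2GRAY).astype(float)
print(g[160:216,305:320].mean(1).round().tolist())
for n,a in(("lying",((279,212),(313,171))),("tray",((292,222),(313,197)))):print(n,tri(*a))
im=bot.read_camera("top");im2=bot.read_camera("scene")
cv2.imwrite("pics/h.png",np.hstack([cv2.resize(im[130:240,250:370],(400,367),interpolation=2),cv2.resize(im2[150:260,220:340],(400,367),interpolation=2)]))
E
```

```text
time_s: 13.12
ee_pos: [496.1, 13.7, 223.7]
tool_rot: [2.16, -2.128, 0.018]
contact_force: [-0.3, -1.0, -1.1]
grip_width: 44.9
finger_force: 20.0
time_s: 14.12
ee_pos: [505.9, 103.6, 183.0]
tool_rot: [-1.971, 1.7, 0.746]
contact_force: [-0.1, -0.4, -1.5]
grip_width: 44.7
finger_force: 20.0
[ 0.08  0.33 -0.19 -0.75 -1.24  0.39]
dowel tops [[311.2, 200.4], [311.3, 192.5]] rear [311.2, 171.8]
[170.0, 175.0, 171.0, 173.0, 173.0, 172.0, 168.0, 192.0, 194.0, 178.0, 188.0, 207.0, 216.0, 218.0, 219.0, 224.0, 222.0, 205.0, 201.0, 180.0, 134.0, 128.0, 133.0, 181.0, 196.0, 196.0, 197.0, 196.0, 196.0, 196.0, 197.0, 197.0, 168.0, 141.0, 129.0, 145.0, 186.0, 197.0, 197.0, 197.0, 167.0, 140.0, 127.0, 180.0, 197.0, 197.0, 197.0, 197.0, 197.0, 197.0, 193.0, 192.0, 153.0, 114.0, 106.0, 145.0]
lying (array([585.02642771, 135.51026223,  21.68838123]), np.float64(19.36410572075983))
tray (array([507.99483784, 125.29610861,   7.91164267]), np.float64(2.32295707569952))
```

View pics/h.png

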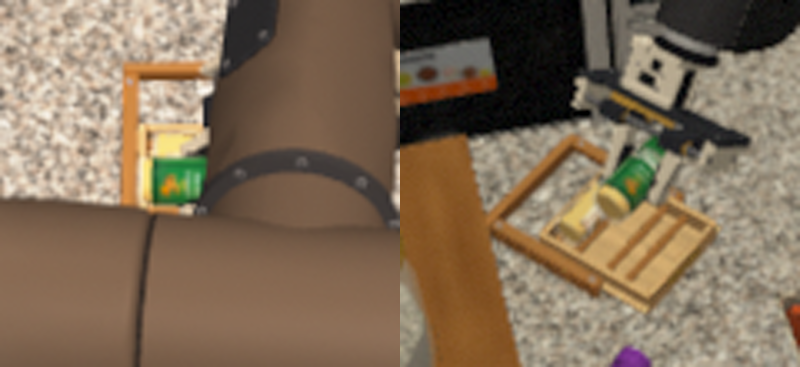

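The jar is now held level above the tray with its cap to -y, and the scene view (right panel) shows the whole tray clear. I'll check the tray fit in this second view with an overlay.

Run:
```python
from fit import *
im=bot.read_camera("scene");cv2.imwrite("pics/scene2.png",im)
p=[591.2,144,np.radians(9.06),64.15]
c=np.array([np.cos(p[2]),np.sin(p[2])]);l=np.array([-c[1],c[0]])
k=7.2;o=np.array([240,180]);v=cv2.resize(im[180:263,240:351],None,fx=k,fy=k,interpolation=cv2.INTER_CUBIC)
P=lambda x,y,z,d:((proj("scene",[[*(p[:2]+c*(x-d)+l*y),z]])[0]-o+.5)*k-.5)
def L(a,b,col,d=p[3]):cv2.line(v,tuple(P(*a,d).astype(int)),tuple(P(*b,d).astype(int)),col,1)
for y in(-60,60):L((-73,y,32),(75,y,32),(255,0,0))
L((-81,-68,30),(-81,68,30),(255,0,0));L((-81,-68,0),(-81,68,0),(0,0,255))
for x in(-39,-11):L((x,-60,22),(x,60,22),(0,255,0))
for y in(-86,86):L((-81,y,24),(81,y,24),(255,0,255),0)
L((-81,86,24),(-81,74,24),(255,0,255),0)
L((-81,-86,24),(-81,-74,24),(255,0,255),0)
cv2.imwrite("pics/ov.png",v);print(v.shape)
```

```text
(598, 799, 3)
```

View pics/ov.png

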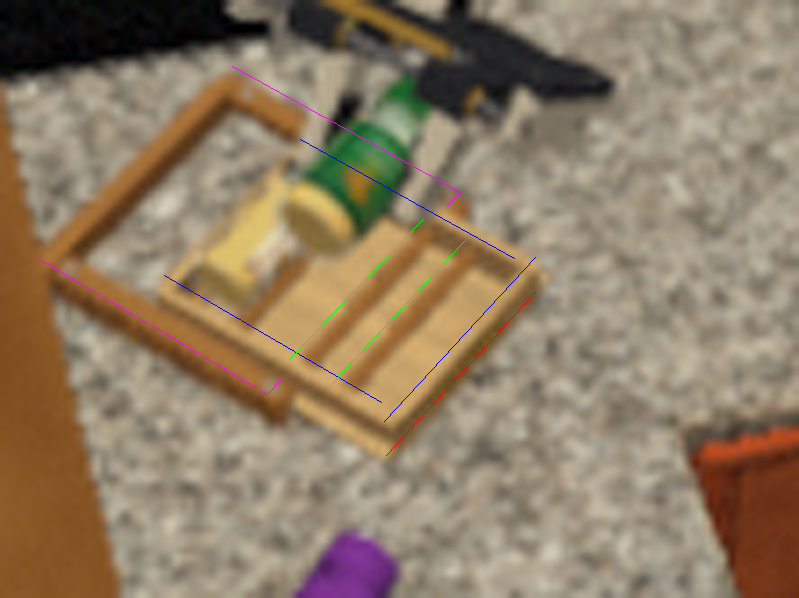

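Run:
```python
from fit import *
s=bot.get_state();M=R.from_rotvec(s["tool_rot"]).as_matrix();g=s["ee_pos"]+M[:,2]*46.8
# jar axis in tool frame from grasp: cap up when tool tilted 50deg
T0=R.from_rotvec([1.579,-1.788,.74]).as_matrix();a=M@T0.T@[0,0,1];b=g-a*57.8
print("g",g,"axis",a.round(3),np.degrees(np.arctan2(a[1],a[0])))
e1=np.cross(a,[0,0,1]);e1/=np.linalg.norm(e1);e2=np.cross(a,e1);t=np.linspace(0,6.283,60)
for cam in("scene","top"):
    im=bot.read_camera(cam);o=bot.outline_of(cam,"green_jar")
    print(cam,[(d["pixel"],round(d["p"],2),int(d["region"].sum())) for d in o])
    pts=np.array([b+a*h+22*(np.cos(q)*e1+np.sin(q)*e2) for h in(0,85) for q in t]);H=proj(cam,pts)
    pr=np.zeros((400,640),np.uint8);cv2.fillConvexPoly(pr,cv2.convexHull(np.round(H*16).astype(np.int32)),1,shift=4)
    ax=(proj(cam,[b+a*50])-proj(cam,[b]))[0];ax/=np.linalg.norm(ax);pe=np.array([-ax[1],ax[0]]);q0=proj(cam,[b])[0]
    m=o[0]["region"]
    for nm,r in(("pred",pr>0),("obs",m)):
        ys,xs=np.where(r);w=np.c_[xs,ys]-q0;A=w@ax;B=w@pe;sel=(A>-3)&(A<9);print(nm,r.sum(),"end",np.sort(A)[:8].mean().round(2),"perp centre",[((B[(A>=i)&(A<i+3)].max()+B[(A>=i)&(A<i+3)].min())/2).round(2) if ((A>=i)&(A<i+3)).any() else None for i in(0,3,6,9)],"width",[np.ptp(B[(A>=i)&(A<i+3)]).round(1) if ((A>=i)&(A<i+3)).any() else None for i in(0,3,6,9)])
    print("axes",ax.round(2),pe.round(2))
```

```text
g [500.1992481  131.89407347 146.29216972] axis [ 0.156 -0.988 -0.002] -81.04212614908192
scene [([289.6, 204.8], 0.58, 286)]
pred 323 end -2.44 perp centre [np.float64(0.12), np.float64(0.14), np.float64(0.17), np.float64(0.19)] width [np.float64(12.0), np.float64(12.0), np.float64(12.0), np.float64(12.0)]
obs 286 end -2.36 perp centre [np.float64(1.89), np.float64(1.91), np.float64(1.94), np.float64(1.6)] width [np.float64(12.7), np.float64(12.7), np.float64(12.7), np.float64(12.0)]
axes [ 0.7  -0.71] [0.71 0.7 ]
top [([303.0, 181.9], 0.72, 277)]
pred 420 end -0.08 perp centre [np.float64(-0.01), np.float64(-0.02), np.float64(-0.03), np.float64(-0.04)] width [np.float64(14.0), np.float64(14.0), np.float64(14.0), np.float64(14.0)]
obs 277 end 0.05 perp centre [np.float64(-0.51), np.float64(-1.02), np.float64(-1.03), np.float64(-1.04)] width [np.float64(13.0), np.float64(14.0), np.float64(14.0), np.float64(14.0)]
axes [1. 0.] [-0.  1.]
```

Run:
```python
from fit import *
s=bot.get_state();M=R.from_rotvec(s["tool_rot"]).as_matrix();g=s["ee_pos"]+M[:,2]*46.8
T0=R.from_rotvec([1.579,-1.788,.74]).as_matrix();a=M@T0.T@[0,0,1];b=g-a*57.8
for cam in("scene","top"):
    im=bot.read_camera(cam);h=cv2.cvtColor(im,cv2.COLOR_BGR2HSV).astype(int)
    q=proj(cam,[b,b+a*40]);ax=q[1]-q[0];ax/=np.linalg.norm(ax);pe=np.array([-ax[1],ax[0]])
    k=bot.get_calibration(cam);T=np.array(k["T"]);
    m=(h[...,0]>38)&(h[...,0]<90)&(h[...,1]>100);ys,xs=np.where(m);w=np.c_[xs,ys]-q[0];A=w@ax;B=w@pe
    for i in range(-4,30,3):
        z=(A>=i)&(A<i+3)&(abs(B)<12)
        if z.sum()>8:print(cam,i,z.sum(),B[z].min().round(1),B[z].max().round(1),((B[z].max()+B[z].min())/2).round(2))
    dist=np.linalg.norm(g-T[:3,3]);print("px radius",22/dist*516,"mm/px",dist/516,"axis px",q.round(1).tolist())
```

```text
scene 5 21 -4.1 5.9 0.9
scene 8 17 -4.7 5.2 0.23
scene 11 33 -4.7 5.9 0.6
scene 14 23 -4.7 4.5 -0.07
scene 23 10 -4.6 0.4 -2.1
px radius 5.907049209562129 mm/px 3.724363759216218 axis px [[281.1, 210.8], [287.7, 204.0]]
top 5 36 -5.7 6.3 0.33
top 8 20 -5.7 6.3 0.33
top 11 31 -5.7 6.3 0.33
top 14 34 -6.7 6.3 -0.17
top 17 28 -6.7 5.3 -0.67
px radius 7.049944668794595 mm/px 3.1205918675332778 axis px [[290.7, 183.7], [303.5, 183.7]]
```

Run:
```python
from fit import *
plan([501,124.8,60],tool(np.radians(9.06-90),np.radians(-40)),5)
Rt=tool(np.radians(9.06-90),np.radians(-40));print("down 1mm",(Rt.T@[0,0,-1]/25).round(4))
```

```text
[0.51, -0.0, 0.5, 0.02, 0.0, -0.02]
[0.51, 0.0, 0.5, 0.02, 0.0, -0.02]
[0.51, 0.0, 0.5, 0.02, 0.0, -0.02]
[0.51, 0.01, 0.5, 0.02, 0.0, -0.02]
[0.51, 0.01, 0.5, 0.02, 0.0, -0.02]
down 1mm [0.0257 0.     0.0306]
```

```bash
python3 -m jog '[[[0.51,0,0.5,0.02,0,-0.02],[0.51,0,0.5,0.02,0,-0.02],[0.51,0,0.5,0.02,0,-0.02],[0.51,0,0.5,0.02,0,-0.02],[0.51,0.01,0.5,0.02,0,-0.02],[0,0,0,0,0,0],[0,0,0,0,0,0]]]'
python3 - <<'E'
from fit import *
s=bot.get_state();M=R.from_rotvec(s["tool_rot"]).as_matrix();print(s["ee_pos"]+M[:,2]*46.8,s["contact_force"],s["qpos"].round(2))
im2=bot.read_camera("scene");im=bot.read_camera("top")
cv2.imwrite("pics/l.png",np.hstack([cv2.resize(im2[180:250,250:330],(640,560),interpolation=2)]))
E
```

```text
time_s: 15.45
ee_pos: [506.2, 94.8, 95.4]
tool_rot: [-1.974, 1.684, 0.722]
contact_force: [0.5, -0.2, -0.2]
grip_width: 45.3
finger_force: 20.0
[501.38354958 124.56286787  59.57630087] [ 0.54522936 -0.15538938 -0.17142707] [ 0.06  0.46 -0.24 -0.8  -1.11  0.56]
```

View pics/l.png

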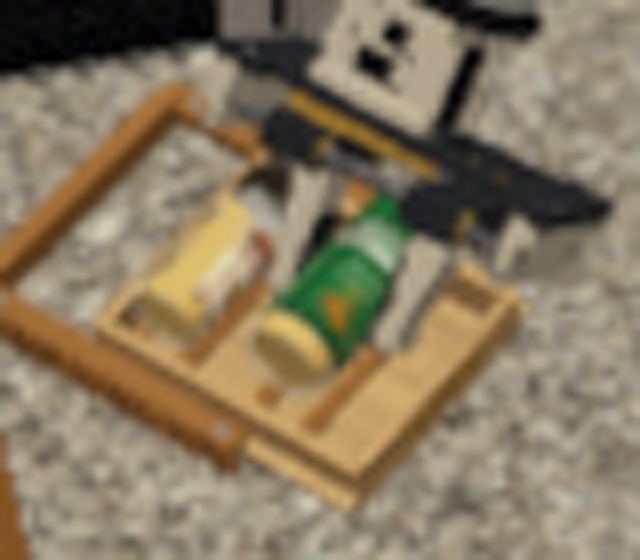

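Scene: the jar is level over the front cradle, with visible dowel ends at (283,229) and (289,232). I'll measure the dowel lines numerically in both views before lowering.

Run:
```python
from fit import *
from scipy.ndimage import map_coordinates
p=[591.2,144,np.radians(9.06),64.15]
c=np.array([np.cos(p[2]),np.sin(p[2])]);l=np.array([-c[1],c[0]])
for cam,fn,ys in(("top","top0",(-40,-20,0,20,40)),("scene","scene2",(-35,-20,0,15))):
    b,g,r=cv2.split(cv2.imread(f"pics/{fn}.png").astype(float))
    I=g
    for y0 in ys:
        xs=np.arange(-60,4,.5);acc=0
        for y in np.arange(y0-6,y0+7,3):
            P=proj(cam,[[*(p[:2]+c*(x-p[3])+l*y),17] for x in xs]);acc=acc+map_coordinates(I,[P[:,1],P[:,0]],order=1)
        acc/=5;out=[]
        for lo,hi in((-52,-28),(-26,2)):
            m=(xs>=lo)&(xs<=hi);w=np.clip(np.percentile(acc[m],75)-acc[m]-8,0,None);out.append((round((xs[m]*w).sum()/w.sum(),1),round(w.max())))
        print(cam,y0,out,"mid",round(np.mean([o[0] for o in out]),1))
```

```text
top -40 [(np.float64(-41.0), 61), (np.float64(-12.7), 65)] mid -26.8
top -20 [(np.float64(-40.8), 73), (np.float64(-13.8), 71)] mid -27.3
top 0 [(np.float64(-41.1), 75), (np.float64(-13.8), 72)] mid -27.4
top 20 [(np.float64(-41.1), 65), (np.float64(-13.8), 61)] mid -27.4
top 40 [(np.float64(-42.4), 60), (np.float64(-13.7), 63)] mid -28.0
scene -35 [(np.float64(-44.9), 42), (np.float64(-17.2), 52)] mid -31.0
scene -20 [(np.float64(-44.9), 48), (np.float64(-16.6), 49)] mid -30.8
scene 0 [(np.float64(-45.1), 49), (np.float64(-17.0), 50)] mid -31.0
scene 15 [(np.float64(-45.2), 52), (np.float64(-17.2), 52)] mid -31.2
```

```bash
for i in 1; do :; done; python3 -m jog '[[[0.1,0,0.12,0,0,0],[0.1,0,0.12,0,0,0],[0.1,0,0.12,0,0,0],[0,0,0,0,0,0]]]'
python3 -m jog '[[[0.05,0,0.06,0,0,0],[0,0,0,0,0,0]]]' | grep -E "ee_pos|contact"
python3 -m jog '[[[0.05,0,0.06,0,0,0],[0,0,0,0,0,0]]]' | grep -E "ee_pos|contact"
```

```text
time_s: 16.05
ee_pos: [505.7, 94.9, 83.1]
tool_rot: [-1.974, 1.685, 0.723]
contact_force: [-0.4, 0.9, -0.7]
grip_width: 45.4
finger_force: 20.0
ee_pos: [505.8, 94.9, 81.5]
contact_force: [-1.0, -0.0, -1.8]
ee_pos: [505.8, 94.9, 79.5]
contact_force: [0.3, 1.0, -0.8]
```

```bash
python3 -m jog '[[[0.03,0,0.03,0,0,0],[0,0,0,0,0,0]]]' | grep -E "ee_pos|contact"
python3 -m jog '[[[0.03,0,0.03,0,0,0],[0,0,0,0,0,0]]]' | grep -E "ee_pos|contact"
```

```text
ee_pos: [505.8, 94.9, 78.5]
contact_force: [-0.1, 0.4, -1.4]
ee_pos: [506.1, 94.9, 78.1]
contact_force: [-0.5, 0.1, 4.9]
```

```bash
python3 -m jog '[[[0.03,0,0.03,0,0,0],[0,0,0,0,0,0]]]' | grep -E "ee_pos|contact"
```

```text
ee_pos: [506.2, 94.9, 77.9]
contact_force: [-1.9, -2.5, 12.3]
```

```bash
python3 -m jog '[[[-0.02,0,-0.02,0,0,0],[0,0,0,0,0,0],[0,0,0,0,0,0]]]'
python3 - <<'E'
from fit import *
for cam in("scene","top"):
    im=bot.read_camera(cam);cv2.imwrite(f"pics/{cam}3.png",im)
v=cv2.imread("pics/scene3.png")
s=bot.get_state();M=R.from_rotvec(s["tool_rot"]).as_matrix();g=s["ee_pos"]+M[:,2]*46.8;print(g)
cv2.imwrite("pics/m.png",cv2.resize(v[185:250,250:330],(640,520),interpolation=2))
E
```

```text
time_s: 17.68
ee_pos: [506.2, 94.9, 78.0]
tool_rot: [-1.974, 1.683, 0.722]
contact_force: [-0.1, 0.4, 8.7]
grip_width: 45.2
finger_force: 20.0
[501.41703474 124.68145955  42.22120089]
```

View pics/m.png

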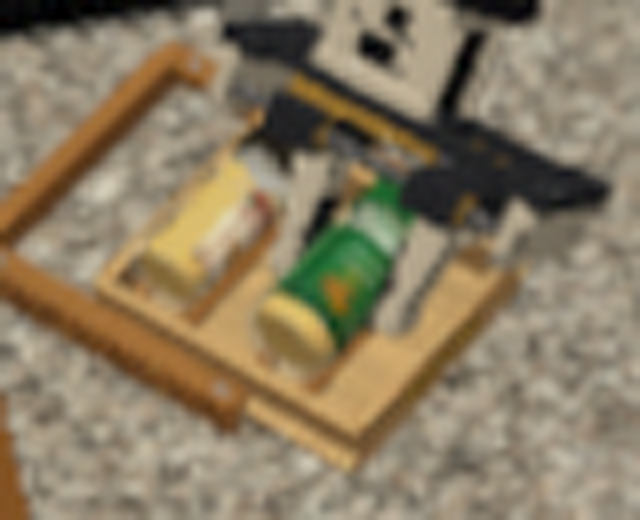

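Scene: the jar sits between the two dowels in line with the lying jar, base at (287,227). The lateral force is about 0 and the vertical force is about 9 N. Ease off a little and let go with a small opening.

```bash
python3 -m jog '[[[-0.01,0,-0.01,0,0,0],[0,0,0,0,0,0]]]' | grep -E "ee_pos|contact"
python3 -m jog '[[[0,0,0,0,0,0],[0,0,0,0,0,0],[0,0,0,0,0,0],[0,0,0,0,0,0]]]' 0.56
python3 - <<'E'
from fit import *
print("up 10mm",(R.from_rotvec(bot.get_state()["tool_rot"]).as_matrix().T@[0,0,10]/25).round(3))
E
```

```text
ee_pos: [506.2, 94.9, 78.0]
contact_force: [-0.4, -0.2, 8.2]
time_s: 18.52
ee_pos: [505.9, 94.8, 77.4]
tool_rot: [-1.974, 1.684, 0.723]
contact_force: [0.0, -0.0, 0.1]
grip_width: 49.0
finger_force: 0.0
up 10mm [-0.258  0.001 -0.306]
```

```bash
python3 -m jog '[[[-0.13,0,-0.15,0,0,0],[-0.13,0,-0.15,0,0,0],[-0.13,0,-0.15,0,0,0],[-0.13,0,-0.15,0,0,0]]]' | grep -E "ee_pos|contact"
python3 -m jog '[[[-0.26,0,-0.31,0,0,0],[-0.5,0,-0.6,0,0,0],[-0.5,0,-0.6,0,0,0],[-0.5,0,-0.6,0,0,0],[0,0,0,0,0,0]]]' | grep -E "ee_pos|contact"
python3 - <<'E'
from fit import *
p=[591.2,144,np.radians(9.06),67.2];c=np.array([np.cos(p[2]),np.sin(p[2])])
F=np.r_[p[:2]+c*(-81-p[3]),0];print("front",F)
im=bot.read_camera("scene");cv2.imwrite("pics/scene4.png",im)
# change of jar between held-seated and released
for fn in("scene3","scene4"):
    h=cv2.cvtColor(cv2.imread(f"pics/{fn}.png"),cv2.COLOR_BGR2HSV)[205:240,270:310].astype(int);m=(h[...,0]>38)&(h[...,0]<90)&(h[...,1]>100);y,x=np.where(m);print(fn,m.sum(),x.min()+270,x.max()+270,y.min()+205,y.max()+205,x[y>15].mean()+270)
# push pose: tool down-ish, tip 15 in front
for a in(0,):
    Rt=tool(p[2]-np.pi/2,a);g=F-np.r_[c*(21+25),0]+[0,0,12+19.2];print("target g",g)
g2=np.r_[g[:2],170];plan(g2,Rt,10)
E
```

```text
ee_pos: [506.0, 95.0, 97.9]
contact_force: [0.8, 0.1, 0.3]
ee_pos: [506.9, 94.7, 168.6]
contact_force: [-0.4, -0.5, -0.2]
front [444.84894597 120.66314105   0.        ]
scene3 112 285 301 207 227 291.9310344827586
scene4 117 285 304 210 227 292.42424242424244
target g [399.42284284 113.41958159  31.2       ]
[-0.25, 0.41, -0.1, -0.0, 0.47, 0.0]
[-0.24, 0.41, -0.11, -0.0, 0.47, 0.0]
[-0.23, 0.41, -0.11, -0.0, 0.47, 0.0]
[-0.22, 0.41, -0.12, -0.0, 0.47, 0.0]
[-0.21, 0.41, -0.13, -0.0, 0.47, 0.0]
[-0.2, 0.41, -0.13, -0.0, 0.47, 0.0]
[-0.19, 0.41, -0.14, -0.0, 0.47, 0.0]
[-0.18, 0.41, -0.14, -0.0, 0.47, 0.0]
[-0.17, 0.41, -0.14, -0.0, 0.47, 0.0]
[-0.16, 0.41, -0.15, -0.0, 0.47, 0.0]
```

Run:
```python
from kin import *
p=[591.2,144,np.radians(9.06),67.2];c=np.array([np.cos(p[2]),np.sin(p[2])])
F=np.r_[p[:2]+c*(-81-p[3]),0];g=F-np.r_[c*(9.5+15),0]
Rt=tool(p[2],0);_,k,_=fit();q=ik(g+[0,0,31],Rt,k,D[1][0]);print(q);print(bot.get_state()["qpos"].round(2))
plan(np.r_[g[:2],150],Rt,14)
```

```text
(array([ 0.63650508,  0.19843694, -1.02      ,  0.00934128, -0.52319351,
        1.08392538]), np.float64(101.4481325685345))
[ 0.07  0.35 -0.21 -0.76 -1.21  0.44]
[-0.12, 0.16, -0.03, -0.26, 0.26, -0.71]
[-0.15, 0.16, -0.02, -0.26, 0.26, -0.71]
[-0.17, 0.15, -0.02, -0.26, 0.26, -0.71]
[-0.19, 0.14, -0.01, -0.26, 0.26, -0.71]
[-0.21, 0.13, -0.01, -0.26, 0.26, -0.71]
[-0.23, 0.11, -0.01, -0.26, 0.26, -0.71]
[-0.25, 0.09, -0.01, -0.26, 0.26, -0.71]
[-0.27, 0.08, -0.01, -0.26, 0.26, -0.71]
[-0.28, 0.05, -0.01, -0.26, 0.26, -0.71]
[-0.29, 0.03, -0.01, -0.26, 0.26, -0.71]
[-0.3, 0.01, -0.02, -0.26, 0.26, -0.71]
[-0.31, -0.01, -0.02, -0.26, 0.26, -0.71]
[-0.31, -0.04, -0.03, -0.26, 0.26, -0.71]
[-0.31, -0.06, -0.04, -0.26, 0.26, -0.71]
```

```bash
python3 - <<'E'
s=open("kin.py").read()
s=s.replace("c,a1,e=k","c,a1,e,f,a2b=k").replace("a1+a2*np.sin(q[1])","a1+a2*np.sin(q[1])+a2b*np.cos(q[1])").replace("d1+a2*np.cos(q[1])","d1+a2*np.cos(q[1])-a2b*np.sin(q[1])")
s=s.replace("np.array([0,0,e])","np.array([0,0,e])+F@X(SG[0]*q[3])@np.array([0,f,0])").replace("[0]*8","[0]*10").replace("-190,200,0,0,0]","-190,200,0,0,0,0,0]")
s=s.replace("s=bot.get_state();D","""D+=[([.76,.53,-.93,.91,-1.11,-1.46],[484.3,-8.6,117.9],[1.718,-1.48,.98]),([.55,.53,-.85,.8,-1,-1.4],[489.7,-78.5,87.9],[1.579,-1.788,.74]),([.66,.48,-.74,.64,-1.14,-1.3],[496,-23.2,134.9],[1.579,-1.786,.74]),([.06,.46,-.24,-.8,-1.11,.56],[506.2,94.8,95.4],[-1.974,1.684,.722]),([.58,.56,-1.02,1.14,-1.04,-1.57],[492.7,-67.6,84.9],[1.716,-1.485,.979])]
s=bot.get_state();D""")
open("kin.py","w").write(s)
E
python3 - <<'E'
from kin import *
p=[591.2,144,np.radians(9.06),67.2];c=np.array([np.cos(p[2]),np.sin(p[2])])
F=np.r_[p[:2]+c*(-81-p[3]),0];e,k,r=fit();print(k.round(1),r)
for off in(24.5,18):
  for dz in(31,35):
    for tl in(0,-15):
      g=F-np.r_[c*off,0];q=ik(g+[0,0,dz],tool(p[2],np.radians(tl)),k,[.5,.2,-.9,0,-.6,1.2]);print(off,dz,tl,q[0].round(2),q[1].round(1))
E
```

```text
[ 203.9  596.4  473.3   -1.1  306.7   -0.6   -2.8  -10.5 -191.     5.9] 3.48235505879485
24.5 31 0 [ 0.73  0.24 -0.75 -0.   -0.58  1.  ] 0.0
24.5 31 -15 [ 0.62  0.38 -0.5  -0.14 -0.92  1.21] 0.0
24.5 35 0 [ 0.73  0.23 -0.75  0.   -0.59  1.  ] 0.0
24.5 35 -15 [ 0.62  0.38 -0.5  -0.14 -0.93  1.21] 0.0
18 31 0 [ 0.72  0.25 -0.74  0.   -0.58  1.01] 0.0
18 31 -15 [ 0.61  0.39 -0.49 -0.14 -0.93  1.22] 0.0
18 35 0 [ 0.72  0.24 -0.74  0.   -0.59  1.01] 0.0
18 35 -15 [ 0.61  0.39 -0.49 -0.14 -0.94  1.21] 0.0
```

The model now fits to 3 mm and the push pose is reachable.

```bash
python3 -m jog '[[[-0.12,0.16,-0.03,-0.26,0.26,-0.71],[-0.15,0.16,-0.02,-0.26,0.26,-0.71],[-0.17,0.15,-0.02,-0.26,0.26,-0.71],[-0.19,0.14,-0.01,-0.26,0.26,-0.71],[-0.21,0.13,-0.01,-0.26,0.26,-0.71],[-0.23,0.11,-0.01,-0.26,0.26,-0.71],[-0.25,0.09,-0.01,-0.26,0.26,-0.71]]]' 0 | grep -E "ee_pos|contact"
python3 -m jog '[[[-0.27,0.08,-0.01,-0.26,0.26,-0.71],[-0.28,0.05,-0.01,-0.26,0.26,-0.71],[-0.29,0.03,-0.01,-0.26,0.26,-0.71],[-0.3,0.01,-0.02,-0.26,0.26,-0.71],[-0.31,-0.01,-0.02,-0.26,0.26,-0.71],[-0.31,-0.04,-0.03,-0.26,0.26,-0.71],[-0.31,-0.06,-0.04,-0.26,0.26,-0.71],[0,0,0,0,0,0]]]'
python3 - <<'E'
from fit import *
p=[591.2,144,np.radians(9.06),67.2];c=np.array([np.cos(p[2]),np.sin(p[2])])
F=np.r_[p[:2]+c*(-81-p[3]),0];g=F-np.r_[c*24.5,0];plan(g+[0,0,33],tool(p[2],0),6)
im=bot.read_camera("scene");cv2.imwrite("pics/scene5.png",im)
E
```

```text
ee_pos: [469.8, 105.9, 182.8]
contact_force: [-0.9, -0.3, 0.1]
time_s: 21.58
ee_pos: [419.3, 117.0, 195.6]
tool_rot: [-3.132, -0.238, 0.009]
contact_force: [-0.7, 0.3, -0.2]
grip_width: 0.8
finger_force: 0.0
[0.01, 0.0, 0.77, -0.0, 0.01, -0.01]
[0.01, 0.0, 0.77, -0.0, 0.01, -0.01]
[0.01, 0.0, 0.77, -0.0, 0.01, -0.01]
[0.01, 0.0, 0.77, -0.0, 0.01, -0.01]
[0.01, 0.0, 0.77, -0.0, 0.01, -0.01]
[0.01, 0.0, 0.77, -0.0, 0.01, -0.01]
```

```bash
python3 -m jog '[[[0,0,0.77,0,0,0],[0,0,0.77,0,0,0],[0,0,0.77,0,0,0],[0,0,0.77,0,0,0],[0,0,0.77,0,0,0],[0,0,0.77,0,0,0],[0,0,0,0,0,0]]]'
python3 -m jog '[[[0.2,0,0,0,0,0],[0.2,0,0,0,0,0],[0.1,0,0,0,0,0],[0.1,0,0,0,0,0],[0.1,0,0,0,0,0],[0.1,0,0,0,0,0]]]'| grep -E "ee_pos|contact"
```

```text
time_s: 22.5
ee_pos: [419.8, 116.3, 79.1]
tool_rot: [3.133, 0.231, -0.013]
contact_force: [-0.5, 0.1, 1.1]
grip_width: 0.7
finger_force: 0.0
ee_pos: [439.4, 119.8, 80.3]
contact_force: [-3.4, -0.2, 3.2]
```

```bash
python3 -m jog '[[[0.1,0,0,0,0,0],[0.15,0,0,0,0,0],[0.15,0,0,0,0,0],[0.15,0,0,0,0,0],[0.15,0,0,0,0,0],[0.15,0,0,0,0,0],[0.15,0,0,0,0,0],[0.15,0,0,0,0,0]]]'| grep -E "ee_pos|contact"
python3 -m jog '[[[0.15,0,0,0,0,0],[0.15,0,0,0,0,0],[0.1,0,0,0,0,0],[0.1,0,0,0,0,0]]]'| grep -E "ee_pos|contact"
python3 - <<'E'
from fit import *
im=bot.read_camera("scene");cv2.imwrite("pics/scene6.png",im)
for fn in("scene4","scene6"):
    h=cv2.cvtColor(cv2.imread(f"pics/{fn}.png"),cv2.COLOR_BGR2HSV)[190:245,260:315].astype(int);m=(h[...,0]>38)&(h[...,0]<90)&(h[...,1]>100);y,x=np.where(m);print(fn,m.sum(),x.mean()+260,y.mean()+190)
c=np.array([np.cos(.158),np.sin(.158)]);q=proj("scene",[[500,129,40],[500+40*c[0],129+40*c[1],40]]);print(q)
E
```

```text
ee_pos: [468.5, 124.4, 80.2]
contact_force: [-4.4, -0.6, 3.5]
ee_pos: [480.7, 126.2, 80.1]
contact_force: [-4.5, 0.7, 3.1]
scene4 117 293.94017094017096 218.16239316239316
scene6 0 nan nan
[[292.66185036 218.68835036]
 [284.51920645 214.05670139]]<stdin>:4: RuntimeWarning: Mean of empty slice.
  ret = ret.dtype.type(ret / rcount)
```

```bash
python3 -m jog '[[[0.1,0,0,0,0,0],[0.1,0,0,0,0,0],[0.1,0,0,0,0,0],[0.1,0,0,0,0,0],[0.1,0,0,0,0,0],[0.1,0,0,0,0,0]]]'| grep -E "ee_pos|contact"
python3 -m jog '[[[0.06,0,0,0,0,0],[0.06,0,0,0,0,0]]]'| grep -E "ee_pos|contact"
```

```text
ee_pos: [494.7, 128.1, 79.9]
contact_force: [-10.2, -0.5, 7.9]
ee_pos: [495.4, 127.5, 79.5]
contact_force: [-17.9, 1.8, 15.0]
```

```bash
python3 -m jog '[[[0.04,0,0,0,0,0],[0.04,0,0,0,0,0]]]'| grep -E "ee_pos|contact"
python3 -m jog '[[[0.04,0,0,0,0,0],[0.04,0,0,0,0,0]]]'| grep -E "ee_pos|contact"
```

```text
ee_pos: [495.6, 127.4, 79.3]
contact_force: [-26.3, 3.5, 20.3]
ee_pos: [495.9, 127.2, 79.1]
contact_force: [-33.8, 5.9, 24.8]
```

Force rises sharply, so the tray has hit something. Back off and check with the cameras that it is home.

```bash
python3 -m jog '[[[-0.5,0,0,0,0,0],[-1,0,0,0,0,0],[0,0,-1,0,0,0],[0,0,-1,0,0,0],[0,0,-1,0,0,0],[0,0,-1,0,0,0],[0,1,-1,0,0,0],[0,1,-1,0,0,0]]]'| grep -E "ee_pos|contact"
python3 -m jog '[[[0,1,0,0,0,0],[0,1,0,0,0,0],[0,1,0,0,0,0],[0,1,0,0,0,0],[0,1,0,0,0,0],[0,1,0,0,0,0],[0,1,0,0,0,0],[0,1,0,0,0,0]]]'| grep -E "ee_pos|contact"
python3 - <<'E'
from fit import *
from scipy.ndimage import map_coordinates
for c in("top","scene"):cv2.imwrite(f"pics/{c}7.png",bot.read_camera(c))
im=cv2.imread("pics/top7.png");g=cv2.cvtColor(im,cv2.COLOR_BGR2GRAY).astype(float);S=cv2.cvtColor(im,cv2.COLOR_BGR2HSV)[...,1].astype(float)
p=[591.2,144,np.radians(9.06)];c=np.array([np.cos(p[2]),np.sin(p[2])]);l=np.array([-c[1],c[0]])
def prof(y0,z,a,b,w=8):
    xs=np.arange(a,b,3.);acc=0
    for y in np.linspace(y0-w,y0+w,5):
        P=proj("top",[[*(p[:2]+c*x+l*y),z] for x in xs]);acc=acc+map_coordinates(S,[P[:,1],P[:,0]],order=1)/5
    return list(zip(xs.astype(int).tolist(),acc.round().astype(int).tolist()))
print("tray front mid",prof(0,0,-105,-60));print("L rail end",prof(80,0,-105,-60,4));print("R rail end",prof(-80,0,-105,-60,4));print("gap at back",prof(0,24,40,100,30))
h=cv2.cvtColor(im,cv2.COLOR_BGR2HSV)[140:220,280:350].astype(int);m=(h[...,0]>38)&(h[...,0]<90)&(h[...,1]>100);y,x=np.where(m);print("green",m.sum(),x.min()+280,x.max()+280,y.min()+140,y.max()+140)
f=lambda x,y,z:proj("top",[[*(p[:2]+c*x+l*y),z]])[0].round(1).tolist();print("model jar",f(-25,53,40),f(-25,-53,40),f(-25,0,62))
E
```

```text
ee_pos: [474.4, 74.3, 231.5]
contact_force: [0.5, -0.0, -0.4]
ee_pos: [504.4, -124.3, 230.2]
contact_force: [0.4, 0.4, 0.4]
tray front mid [(-105, 100), (-102, 101), (-99, 101), (-96, 101), (-93, 101), (-90, 101), (-87, 100), (-84, 101), (-81, 100), (-78, 100), (-75, 100), (-72, 101), (-69, 100), (-66, 100), (-63, 100)]
L rail end [(-105, 56), (-102, 51), (-99, 49), (-96, 56), (-93, 62), (-90, 66), (-87, 74), (-84, 118), (-81, 140), (-78, 166), (-75, 173), (-72, 151), (-69, 114), (-66, 97), (-63, 140)]
R rail end [(-105, 101), (-102, 100), (-99, 100), (-96, 101), (-93, 102), (-90, 102), (-87, 103), (-84, 102), (-81, 102), (-78, 102), (-75, 103), (-72, 103), (-69, 102), (-66, 103), (-63, 102)]
gap at back [(40, 75), (43, 78), (46, 82), (49, 98), (52, 107), (55, 108), (58, 105), (61, 106), (64, 105), (67, 100), (70, 97), (73, 99), (76, 98), (79, 98), (82, 98), (85, 98), (88, 98), (91, 99), (94, 100), (97, 100)]
green 63 301 310 172 184
model jar [295.5, 176.6] [327.1, 176.6] [311.1, 174.2]
```

```bash
python3 -m jog '[[[-0.3,1,-0.3,0,0,0],[-0.3,1,-0.3,0,0,0],[-0.3,1,-0.3,0,0,0],[-0.3,1,-0.3,0,0,0],[-0.3,1,0,0,0,0],[-0.3,1,0,0,0,0],[-0.3,1,0,0,0,0],[0,1,0,0,0,0]]]'| grep -E "time|ee_pos|contact"
cat > chk.py <<'E'
from fit import *
from scipy.ndimage import map_coordinates
im=bot.read_camera("top");sc=bot.read_camera("scene");cv2.imwrite("pics/top8.png",im);cv2.imwrite("pics/scene8.png",sc)
S=cv2.cvtColor(im,cv2.COLOR_BGR2HSV)[...,1].astype(float)
p=[591.2,144,np.radians(9.06)];c=np.array([np.cos(p[2]),np.sin(p[2])]);l=np.array([-c[1],c[0]])
def prof(cam,y0,z,a,b,w=8):
    S=cv2.cvtColor(im if cam=="top" else sc,cv2.COLOR_BGR2HSV)[...,1].astype(float)
    xs=np.arange(a,b,3.);acc=0
    for y in np.linspace(y0-w,y0+w,5):
        P=proj(cam,[[*(p[:2]+c*x+l*y),z] for x in xs]);acc=acc+map_coordinates(S,[P[:,1],P[:,0]],order=1)/5
    return acc.round().astype(int).tolist()
for cam in("top","scene"):
    print(cam,"x from -105 step 3: front mid",prof(cam,0,0,-105,-60,40),"\nL",prof(cam,80,0,-105,-60,4),"\nR",prof(cam,-80,0,-105,-60,4),"\nback 40..",prof(cam,0,24,40,100,30))
for n,i in(("top",im),("scene",sc)):
    h=cv2.cvtColor(i,cv2.COLOR_BGR2HSV)[140:230,260:350].astype(int);m=(h[...,0]>38)&(h[...,0]<90)&(h[...,1]>100);y,x=np.where(m)
    f=lambda x,y,z:proj(n,[[*(p[:2]+c*x+l*y),z]])[0].round(1).tolist()
    print(n,"green",m.sum(),x.min()+260,x.max()+260,y.min()+140,y.max()+140,x.mean()+260,y.mean()+140,"model",f(-25,53,40),f(-25,-53,40),f(-25,0,40))
    print([(np.round(d["pixel"]).tolist(),round(d["p"],2)) for d in bot.find_in(n,"lying_jar")],f(49,0,38))
E
python3 chk.py
```

```text
time_s: 29.4
ee_pos: [481.8, -329.7, 260.2]
contact_force: [0.8, 0.8, 0.3]
top x from -105 step 3: front mid [70, 64, 58, 51, 48, 50, 62, 117, 155, 150, 126, 111, 110, 113, 111] 
L [101, 102, 102, 101, 101, 102, 103, 101, 113, 138, 156, 149, 114, 97, 139] 
R [54, 56, 55, 52, 51, 53, 64, 86, 137, 167, 170, 154, 119, 92, 121] 
back 40.. [70, 62, 53, 75, 90, 98, 101, 106, 107, 108, 110, 115, 118, 145, 157, 140, 94, 49, 45, 46]
scene x from -105 step 3: front mid [49, 46, 44, 45, 50, 73, 108, 144, 156, 150, 135, 124, 122, 121, 120] 
L [52, 53, 56, 60, 64, 76, 106, 144, 167, 175, 168, 162, 166, 168, 172] 
R [49, 50, 50, 50, 55, 69, 99, 130, 142, 145, 142, 134, 127, 127, 131] 
back 40.. [86, 83, 82, 95, 110, 120, 123, 125, 128, 121, 111, 114, 133, 143, 117, 78, 55, 48, 47, 49]
top green 216 301 327 172 184 312.86574074074076 177.875 model [295.5, 176.6] [327.1, 176.6] [311.3, 176.6]
[([205.0, 229.0], 0.9), ([314.0, 157.0], 0.58), ([250.0, 229.0], 0.53)] [311.5, 156.6]
scene green 214 260 336 143 219 280.3644859813084 192.20093457943926 model [270.5, 219.6] [287.2, 202.6] [278.9, 211.0]
[([285.0, 270.0], 0.84), ([269.0, 208.0], 0.49)] [264.4, 203.0]
```

```bash
python3 -c "
from station import bot
print(bot.job_done())"
```

```text
the job is handed in; nothing more can be done
None
```

The green-capped jar lies in the front cradle with its cap pointing the same way as the brown one, and I pushed the tray in until it stopped hard (about 34 N). The cameras put its front flush with the rail ends to within about 1.5 mm and both jars still in their cradles. I handed it in at about 30 s without touching the black-capped jar or the tin; the hand-in returned no verdict.

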